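Lock the drawbar post with its linch pin

ROBOT

A 7-joint arm with a two-finger parallel gripper is mounted at the origin on the work surface. World frame = base frame: x ahead of the robot, y to its left, z up, the work surface at z = 0. Lengths are in m, angles in rad, forces in N, time in s.
With the tool pointing down it reaches from about 0.4 to 0.875 m from the base axis. Payload 6.5 kg.
Tool frame: the origin (TCP) lies midway between the tips of the shut fingers; the grasp point (between the pads) lies 19 mm behind it (arm.pinch_z is the distance from the TCP to the grasp point, in m); x points along the fingers, y is the direction in which the jaws open and shut, and the axes are right-handed (so a half turn about x gives the same grasp; the last joint's range is limited). The gripper opens to 85 mm and grips with 20 to 120 N. Pads are 22 mm wide; open, the fingers measure 114 mm over their backs; the gripper's body (76 mm by 85 mm) begins 54 mm behind the grasp point. The pads swing forward as they close: fully open they stand 13 mm farther back than shut.
Start: joints at [-1.401, 0.536, -0.004, 1.538, 0.003, 1.067, -0.071], TCP at [0.152, 0.632, 0.231] pointing down, gripper open.
Joint ranges: [-2.7, 2.7], [-0.37, 2.16], [-1.27, 1.26], [0.24, 2.4], [-1.31, 4.45], [0.19, 1.91], [-2.76, 2.76]. Speed limits (rad/s): [2.39, 2.39, 3.14, 3.14, 3.14, 3.14, 3.14].

INTERFACE

Orientations are given as a 3x3 rotation matrix whose columns are the frame's x, y, z axes.
In Python, from bench import arm, eyes, order gives the robot as it stands.
- The arm moves only by the tool send_rows, never from a script. Its argument "targets" is a list of rows, each a list of 2 entries, a list of its own where there are three numbers: the shift along the tool's x, y, z each as a share of 300 mm, from -1 to 1, then the turn about the tool's x as a share of 60 degrees, from -1 to 1. In form: [[[x, y, z], yaw], ...]. A call has exactly 5 rows; each row is the pose to reach, as a shift and turn from the pose measured when the call began, along the tool's axes at that moment; what a row does not reach only later rows make up. A row lasts 1/8 s, in which the tool goes at most 62.5 mm and 10.7 degrees, less where a joint would pass 70% of its speed; a pose out of reach is approached as far as the arm can. A call with a number of a shift or a turn outside -1 to 1 is refused whole. A call with a gripper value outside its range is refused whole. "claw" is the opening, from -1 (shut) to 1 (fully open), so that 0 is half open, set as the call begins (left out, the last holds). The fingers move at their own pace and stop on an object; the grip force is fixed at half the most. Time passes only in rows, so rows that repeat a pose let the fingers close, or fill a call up. It gives the time, the measured TCP pose, the force and the opening at its end, in the units of the state.
- arm.observe(): the state, without advancing time (a new reading comes with each control period).
- eyes.read_camera(name): name is "side" or "top" or "wrist"; returns the picture (480x640x3 uint8, red, green, blue); there is no depth.
- eyes.calibration(name): a dict with "vertical_fov" (degrees; the focal length in pixels is half the picture's height over the tangent of half this angle, whatever the lens; pixels are square), "cx", "cy" (the principal point, pixels), "R" (3x3) and "t" (3): a world point X has camera coordinates R X + t. Camera axes: x right, y down, z forward; pixel columns grow to the right and rows downward; lengths in m; the calibration is good to about 2 mm. A picture is of the moment at which its call begins: read the wrist's pose just before it. calibration takes no time and is no camera call; for the wrist camera it gives the pose at the moment of the call.
- order.sign_off(): hands the job in, once; it reports no verdict.
The state is a dict: "t": time; "qpos": joint angles; "joint_velocities": joint speeds; "tau": joint torques, N m; "tool_pos": TCP position; "orientation": TCP orientation; "contact_force": force on the tool from outside, world axes, zero at the start; "wrist_torque": the same for the moment, N m; "opening": opening from 0.0 (shut) to 1.0 (fully open).
Only numpy, scipy, OpenCV 4.12 (cv2) and the standard library are available. Lean on these libraries where they do the work, as an engineer would, in place of code of your own. Each camera call takes 0.05 s, during which the arm holds its last target. There are 200 camera calls.

TASK

Push the loose linch pin, from the robot's side, square shank first and lug up, through the hole in the upright post of the drawbar until its shoulder is fully home against the post. Then flip the pin's sprung ring over the post and press it down past the pin's nose until it snaps underneath, and let go. The post sits with side play, so feel for the hole; never force anything, and leave the other goods where they are.

Things in the scene. Friction and masses are not known exactly. Their poses are not given: they have to be found in the camera images.
- pin_grip (a point): Centre of the upright grip lug of the loose steel linch pin (0.15 kg). Axes are the pin's: x along the pin to its nose, z up, y across. Lug 12 mm thick (y), 22 mm long (x); its top 22 mm above this point, its foot (the pin's underside, on the bench) 25 mm below. Shank centre line 4 mm below this point; shoulder's front face 24 mm ahead (+x), ring hinge 20 mm ahead.
- pin_shoulder (a point): Middle of the front face of the pin's shoulder plate (22 mm wide, 11 mm up and 21 mm down from this point), on the shank's centre line; axes as pin_grip. The shank is 10 x 10 mm square and ends in a round nose of 5 mm radius; the nose's end is 46 mm ahead (+x) of this point. The ring's hinge is 4 mm behind it.
- ring (a joint): Angle of the sprung ring about its hinge across the pin. 1.57 upright, 0 along the shank, -0.12 to -0.2 (stop) snapped under the nose. Starts at 0.6 to 1.0; light friction (0.03 N m) holds it. Arms 49 mm apart, far bar 50 mm from the hinge, then a tongue 18 mm wide, 4 mm thick to 76 mm. It stretches on a spring to pass the nose: about 5 to 8 N down on the tongue, between 0.12 and 0.
- tongue (a point): Point on the upper face of the ring's tongue, 69 mm from the hinge; it turns with the ring, its x pointing away from the hinge.
- slot (a point): Fixed point on the drawbar, above the right (-y) end of the slot the post stands in, at the height of the post's hole (85 mm above the bench). x is the way the pin goes in, roughly away from the robot; y is along the slot. The post's near face is 11 mm before it (-x), its top 12 mm above. The hole's y is not measured: anywhere from +3 to +21 mm of this point; the post slides only under 14 N.
- drawbar: Fixed drawbar stub, 215 mm long, flat top 50 mm above the bench; origin on the bench under the slot's middle (12 mm to +y of slot), same axes. It carries the upright post, a steel block 22 mm in x, 38 mm in y; the hole, 12 x 12 mm square, runs right through it along x; its near mouth flares up and down to 19 mm tall, not sideways. Pushing the pin on it with over 25 N is forcing it.
- pin: The whole linch pin; origin on its underside, 20 mm ahead of and 25 mm below pin_grip, axes as pin_grip.
- plain_pin: Bystander: plain steel peg 70 mm tall, standing, no ring; origin at its foot.
- carton: Bystander: cardboard box 100 x 70 x 45 mm; origin under its centre.
- grease_can: Bystander: can 66 mm across, 100 mm tall; origin under its centre.
- hitch_ball: Bystander: steel hitch ball 50 mm across, 70 mm tall; origin under its centre.
- bush: Bystander: brass bush 48 mm across, 30 mm tall; origin under its centre.
- wrench: Bystander: steel wrench lying on the bench; origin under its centre.
- bearing_box: Bystander: small painted box 60 x 60 x 50 mm; origin under its centre.
Not all that is in view belongs to the job. Leave any purple look-alike of the drawbar alone.

How it is judged:
On the way, in this order (a step that is already met when the one before it is completed fails the run):
1. the pin is through the hole, shoulder against the post, ring still raised (x of pin_shoulder in the frame of slot between -0.016 and -0.006 m and z of pin_shoulder in the frame of slot between -0.005 and 0.005 m and y of pin_shoulder in the frame of slot between 0.001 and 0.023 m and value of joint ring above 0.15 rad), for 0.2 s.
2. the ring is snapped under the pin's nose (value of joint ring below -0.08 rad), for 0.1 s.
At the end, for the whole second after the job is handed in: Pin at rest and released in the post's hole: shoulder within 5 mm of the post's near face, within 5 mm of hole height and 11 mm sideways of the slot's middle (12 mm from its end), axis within 0.2 rad of the hole's, lug within 0.35 rad of upright; ring snapped under the nose (below -0.08 rad) (x of pin_shoulder in the frame of slot between -0.016 and -0.006 m and z of pin_shoulder in the frame of slot between -0.005 and 0.005 m and y of pin_shoulder in the frame of slot between 0.001 and 0.023 m and angle between the x axis of pin_shoulder and the x axis of slot, either way round below 0.2 rad and angle between pin_grip's own z axis and vertical below 0.35 rad and value of joint ring below -0.08 rad and linear speed of pin below 0.02 m/s); the robot touches nothing.
It fails at once if while the ring is still raised, the pin is pressed on the drawbar or post with more than 25 N (contact force between pin and drawbar above 25 N and value of joint ring above 0.2 rad).
It fails at once if the pin or its ring is pressed on the drawbar or post with more than 60 N (contact force between pin and drawbar above 60 N).
It fails at once if a bystander is moved more than 30 mm (distance of any of plain_pin, carton, grease_can, hitch_ball, bush, wrench, bearing_box from where it was at the start of the episode above 0.03 m).
It also fails if it takes over 64 s, if anything falls off the work surface, if the arm or the gripper's body presses on something with over 40 N, if the wrist force passes 120 N, or if a joint passes its speed limit or range.

## Working session

There is one attempt and no reset: what is moved stays moved. The work goes in short steps, Python scripts to look and compute and a tool call to move; the robot and the scene stay as the last step left them, time stands still between calls to the robot, and variables do not carry over. Pictures are saved under pics/ and viewed, about 8 in all and at most 12, crops included, and the job is handed in when it is done.

Besides the shell and the picture viewer there is one more tool, called after "Request:" in YAML: its name, and indented under it one key for each argument. send_rows: Moves the arm, as the interface text tells. Shift numbers are shares of 300 mm and turn numbers shares of 60 degrees, none past 1 either way. Its arguments: {"type":"object","properties":{"targets":{"type":"array"},"claw":{"type":"number"}},"required":["targets"]}

```bash
mkdir -p pics && ls
cat > h.py <<'E'
import numpy as np, cv2, json
from bench import arm, eyes, order
def shot(n,f=None):
    c=eyes.calibration(n); im=np.asarray(eyes.read_camera(n)); 
    if f: cv2.imwrite('pics/'+f,im[:,:,::-1]); 
    return im,{k:np.asarray(v) for k,v in c.items()}
def ray(c,u,v):
    f=240/np.tan(np.radians(c['vertical_fov'])/2)
    d=c['R'].T@np.array([(u-c['cx'])/f,(v-c['cy'])/f,1.]); return -c['R'].T@c['t'],d
def plane(c,u,v,z):
    o,d=ray(c,u,v); return o+d*(z-o[2])/d[2]
def proj(c,X):
    f=240/np.tan(np.radians(c['vertical_fov'])/2); p=c['R']@np.asarray(X)+c['t']; return p[:2]/p[2]*f+[c['cx'],c['cy']]
def cross(r1,r2):
    A=np.array([r1[1],-r2[1]]).T; s=np.linalg.lstsq(A,r2[0]-r1[0],rcond=None)[0]
    a=r1[0]+s[0]*r1[1]; b=r2[0]+s[1]*r2[1]; return (a+b)/2,np.linalg.norm(a-b)
E
python3 - <<'E'
from h import *
s=arm.observe(); print({k:np.round(v,3).tolist() for k,v in s.items()}, arm.pinch_z)
a,c=shot('top','top0.png'); b,d=shot('side','side0.png')
for q in (c,d): print({k:np.round(v,3).tolist() for k,v in q.items()}, np.round(-q['R'].T@q['t'],3))
E
```

```text
pics
{'t': 0.0, 'qpos': [-1.401, 0.537, -0.004, 1.539, 0.003, 1.067, -0.071], 'joint_velocities': [-0.001, -0.0, 0.002, 0.0, -0.001, 0.002, -0.001], 'tau': [0.001, -58.342, 1.049, -25.911, 0.012, 0.01, 0.0], 'tool_pos': [0.152, 0.631, 0.23], 'orientation': [[-0.0, 0.234, 0.972], [-0.002, 0.972, -0.234], [-1.0, -0.002, 0.0]], 'contact_force': [0.203, 0.213, -0.1], 'wrist_torque': [0.007, 0.021, -0.043], 'opening': 1.003} 0.0187
{'vertical_fov': 42.049, 'cx': 313.949, 'cy': 233.081, 'R': [[-0.061, -0.998, -0.002], [-0.977, 0.061, -0.205], [0.205, -0.01, -0.979]], 't': [0.047, 0.48, 1.646]} [0.134 0.035 1.71 ]
{'vertical_fov': 49.497, 'cx': 321.461, 'cy': 235.081, 'R': [[0.941, -0.338, -0.011], [-0.227, -0.607, -0.761], [0.25, 0.719, -0.648]], 't': [-0.443, 0.184, 1.134]} [ 0.174 -0.854  0.87 ]
```

View pics/top0.png

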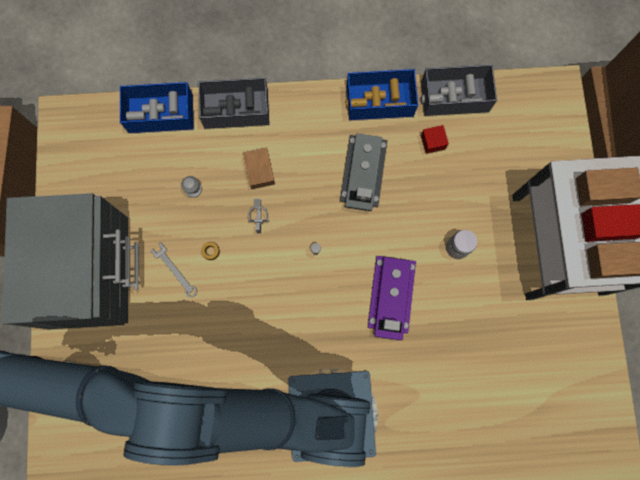

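View pics/side0.png

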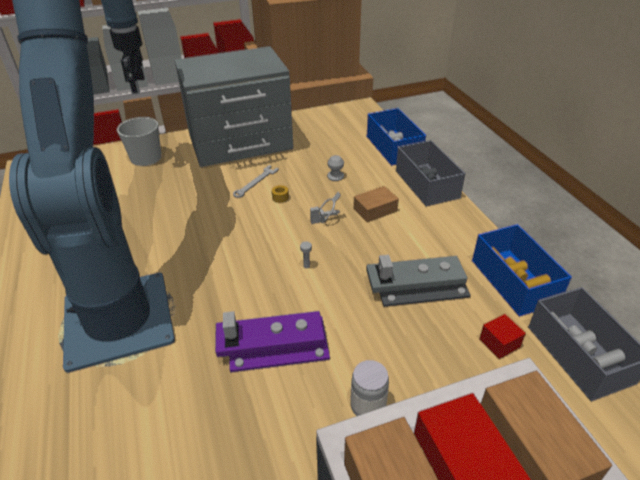

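Candidates. For the pin: the ringed grey piece at top (258,215), the plain peg (315,247), the wrench (175,270) and the bush (210,251). For the drawbar: grey (364,172) and purple (393,298). I choose the ringed piece and the grey drawbar, and check both in a close crop.

Run:
```python
from h import *
a=cv2.imread('pics/top0.png'); b=cv2.imread('pics/side0.png')
def cr(i,x,y,w,h): return cv2.resize(i[y:y+h,x:x+w],(400,300),interpolation=cv2.INTER_CUBIC)
m=np.vstack([np.hstack([cr(a,228,190,64,48),cr(a,325,128,80,60)]),np.hstack([cr(b,292,182,64,48),cr(b,355,245,120,90)])])
cv2.imwrite('pics/crop0.png',m)
```

```text
(no output)
```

View pics/crop0.png

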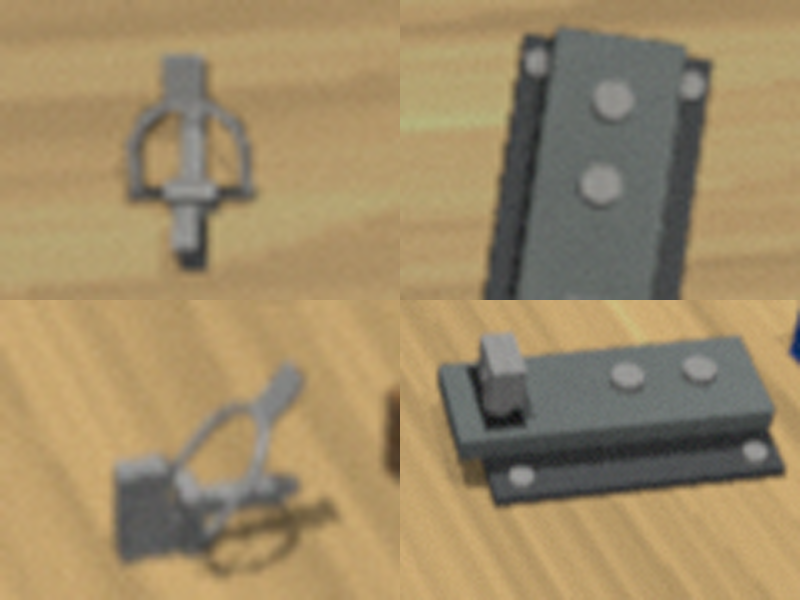

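The crops confirm it. The pin lies nose away from the robot, with its lug at top (258,227), shoulder (258.4,220) and tongue (257.4,202). The grey drawbar has a post near its robot-side end.

```bash
python3 - <<'E'
from h import *
c={k:np.asarray(v) for k,v in eyes.calibration('top').items()}
d={k:np.asarray(v) for k,v in eyes.calibration('side').items()}
T=lambda x,y,w,X,Y:(x+ (X)*w/400, y+Y*w/400)
lug=plane(c,*T(228,190,64,187,228),.047); sh=plane(c,*T(228,190,64,190,192),.032)
print('lug',lug,'sh',sh)
# drawbar top edge axis: screws
s1=plane(c,*T(325,128,80,613,100-0) if 0 else T(325,128,80,213,100),.05); s2=plane(c,*T(325,128,80,201,185),.05)
print('screws',s1,s2,np.degrees(np.arctan2(*(s1-s2)[[1,0]])))
# far corners
print([plane(c,*T(325,128,80,x,y),.05).round(3) for x,y in((155,28),(285,45))])
print('post top?',plane(c,365,193,.097), 'side',plane(d,*T(355,245,120,100,50),.097))
E
python3 - <<'E'
import cv2
a=cv2.imread('pics/top0.png')
E
```

```text
lug [0.51027711 0.16826225 0.047     ] sh [0.52984289 0.16744779 0.032     ]
screws [ 0.71510294 -0.14772144  0.05      ] [ 0.66597194 -0.13713906  0.05      ] -12.155297408257637
[array([ 0.76 , -0.119,  0.05 ]), array([ 0.745, -0.191,  0.05 ])]
post top? [ 0.57285801 -0.12561843  0.097     ] side [ 0.5739649  -0.12217155  0.097     ]
```

Request:
send_rows:
  targets:
    - [[0,-0.15,0.06],0]
    - [[0,-0.3,0.12],0]
    - [[0,-0.45,0.18],0]
    - [[0,-0.6,0.25],0]
    - [[0,-0.72,0.3],0]
  claw: 1

```text
t: 0.72
tool_pos: [0.1891, 0.3981, 0.2305]
orientation: [[-0.0, 0.234, 0.972], [-0.003, 0.972, -0.234], [-1.0, -0.003, 0.0]]
contact_force: [0.6, 1.6, 0.1]
opening: 0.999
```

Request:
send_rows:
  targets:
    - [[0,-0.1,0.18],0]
    - [[0,-0.2,0.36],-0.05]
    - [[0,-0.3,0.54],-0.1]
    - [[0,-0.4,0.72],-0.18]
    - [[0,-0.5,0.9],-0.225]

```text
t: 1.35
tool_pos: [0.4175, 0.1874, 0.231]
orientation: [[-0.0, -0.001, 1.0], [-0.002, 1.0, 0.001], [-1.0, -0.002, -0.0]]
contact_force: [0.4, 1.8, -0.2]
opening: 1.001
```

Run:
```python
from h import *
s=arm.observe(); print(s['t'],s['tool_pos'],s['orientation'].round(3) if hasattr(s['orientation'],'round') else s['orientation'])
q={k:np.asarray(v) for k,v in eyes.calibration('wrist').items()}
print(q, -q['R'].T@q['t'])
for P in ([.51,.168,.03],[.59,.168,.03]): print(proj(q,P))
```

```text
1.35 [0.4175377  0.18741024 0.23103546] [[-0.    -0.001  1.   ]
 [-0.002  1.     0.001]
 [-1.    -0.002 -0.   ]]
{'vertical_fov': array(65.03995892), 'cx': array(318.20266441), 'cy': array(240.40432717), 'R': array([[-0.00155069,  0.99999283, -0.00345546],
       [ 0.95749821,  0.00248145,  0.28842854],
       [ 0.28843504, -0.00286133, -0.95749519]]), 't': array([-0.18563701, -0.43646624,  0.25835112])} [0.34311026 0.18745798 0.37261781]
[299.66070432 301.36225968]
[300.61520546 370.0492924 ]
```

Request:
send_rows:
  targets:
    - [[0.12,-0.03,0.03],0]
    - [[0.24,-0.065,0.07],0]
    - [[0.24,-0.065,0.07],0]
    - [[0.24,-0.065,0.07],0]
    - [[0.24,-0.065,0.07],0]

```text
t: 1.98
tool_pos: [0.4389, 0.1689, 0.1604]
orientation: [[0.002, -0.002, 1.0], [-0.001, 1.0, 0.002], [-1.0, -0.001, 0.002]]
contact_force: [0.2, -0.2, 0.9]
opening: 1.0
```

Run:
```python
from h import *
im,q=shot('wrist','w1.png'); np.savez('w1.npz',**q)
print(arm.observe()['tool_pos'])
```

```text
[0.43890494 0.16885699 0.16030222]
```

View pics/w1.png

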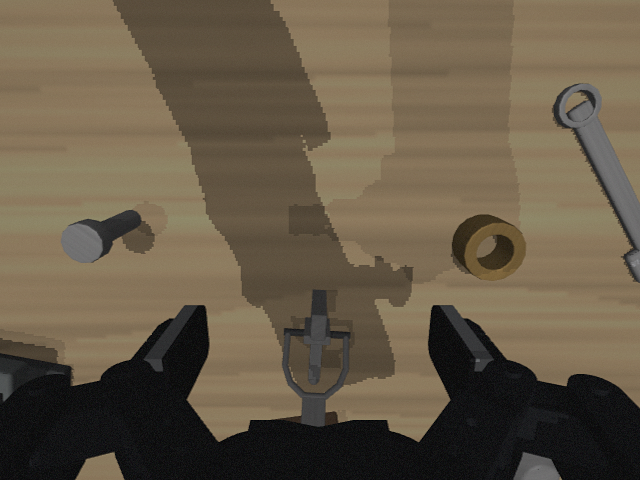

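The pin lies between the fingers: lug about (319,300), hinge row 331, nose (313,380), tongue (313,412). A zoomed crop will give the exact edges.

Run:
```python
from h import *
a=cv2.imread('pics/w1.png')[280:430,265:365]
a=cv2.convertScaleAbs(a,alpha=1.8)
cv2.imwrite('pics/crop1.png',cv2.resize(a,(400,600),interpolation=cv2.INTER_CUBIC))
```

```text
(no output)
```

View pics/crop1.png

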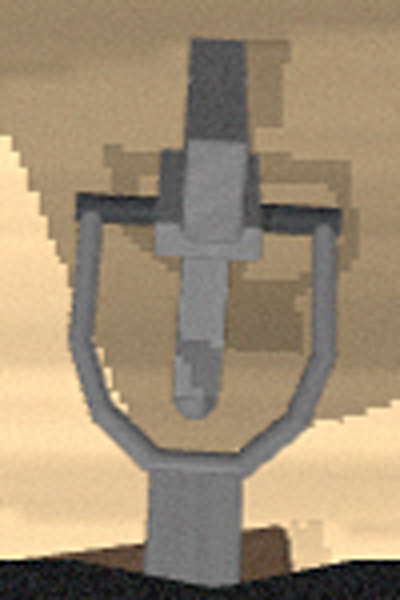

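Run:
```python
from h import *
q=dict(np.load('w1.npz')); P=lambda x,y,z: plane(q,265+x/4,280+y/4,z)
n,f=P(217,141,.047),P(213.5,241,.047); print('lug',n,f,(n+f)/2)
print('back foot',P(218,38,.0))
a,b=P(77,207,.021),P(341,217,.021); print('hinge',(a+b)/2,np.degrees(np.arctan2(-(b-a)[0],(b-a)[1])),np.linalg.norm(a-b))
no=P(193,414,.019); print('nose',no)
g=(n+f)/2; print('hd lug-nose',np.degrees(np.arctan2(*(no-g)[[1,0]])), np.linalg.norm((no-g)[:2]))
# ring angle: far bar centre (195,460) ; solve height along pin plane
h=(a+b)/2
o,d=ray(q,265+195/4,280+466/4)
for r in np.arange(.4,1.1,.1):
    X=h+.05*np.array([np.cos(r),0,np.sin(r)]); print(round(r,1),proj(q,X)-[265+195/4,280+464/4], end=' ')
print(); print(P(196,584,.08))
```

```text
lug [0.50035188 0.16929022 0.047     ] [0.52173754 0.1686939  0.047     ] [0.51104471 0.16899206 0.047     ]
back foot [0.50048281 0.16954022 0.        ]
hinge [0.53087472 0.16775721 0.021     ] -2.22224630382601 0.05564066955801432
nose [0.58267421 0.16428014 0.019     ]
hd lug-nose -3.763595905623646 0.0717843130853723
0.4 [ 3.31236221 -1.40798345] 0.5 [3.29042462 0.12266838] 0.6 [3.2702838  1.04074479] 0.7 [3.25225878 1.30589976] 0.8 [3.23666716 0.88371874] 0.9 [ 3.22381693 -0.25247948] 1.0 [ 3.21399716 -2.11979391] 
[0.57189492 0.16572396 0.08      ]
```

Lug centre is (0.511, 0.169), heading about -3°. I go straight down onto it.

Request:
send_rows:
  targets:
    - [[0.1,0,0.12],0.03]
    - [[0.2,0,0.235],0.052]
    - [[0.34,0,0.235],0.052]
    - [[0.45,0,0.235],0.052]
    - [[0.5,0,0.235],0.052]

```text
t: 2.65
tool_pos: [0.509, 0.1693, 0.0095]
orientation: [[0.0, 0.051, 0.999], [-0.001, 0.999, -0.051], [-1.0, -0.001, 0.0]]
contact_force: [-0.2, 0.2, -0.8]
opening: 0.999
```

Run:
```python
from h import *
a,c=shot('side'); b,d=shot('wrist')
s=arm.observe(); print(s['tool_pos'],s['contact_force'])
p=proj(c,[.511,.169,.03]).astype(int); x,y=p; a=a[y-60:y+60,x-80:x+80]
a=cv2.resize(a,(400,300),interpolation=cv2.INTER_CUBIC); b=cv2.resize(b[240:480,160:480],(400,300))
cv2.imwrite('pics/grip0.png',np.hstack([a,b])[:,:,::-1])
```

```text
[0.50903678 0.16905764 0.00991142] [-0.06653837 -0.29148365  0.54214704]
```

View pics/grip0.png

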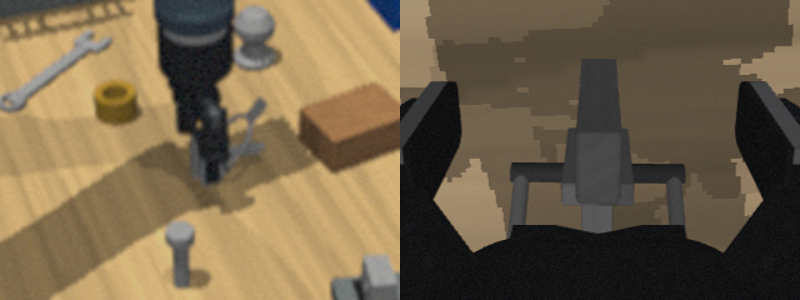

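Lug is centred between the fingers. I close the gripper and lift.

Request:
send_rows:
  targets:
    - [[0,0,0],0]
    - [[0,0,0],0]
    - [[0,0,0],0]
    - [[0,0,0],0]
    - [[0,0,0],0]
  claw: -1

```text
t: 3.38
tool_pos: [0.5093, 0.1692, 0.0104]
orientation: [[0.001, 0.051, 0.999], [-0.001, 0.999, -0.051], [-1.0, -0.001, 0.001]]
contact_force: [-1.3, -0.6, 5.4]
opening: 0.131
```

Request:
send_rows:
  targets:
    - [[0,0,0],0]
    - [[0,0,0],0]
    - [[0,0,0],0]
    - [[0,0,0],0]
    - [[0,0,0],0]

```text
t: 4.0
tool_pos: [0.5093, 0.1691, 0.0105]
orientation: [[0.001, 0.052, 0.999], [-0.001, 0.999, -0.052], [-1.0, -0.001, 0.001]]
contact_force: [-1.2, -0.4, 2.5]
opening: 0.132
```

Request:
send_rows:
  targets:
    - [[-0.1,0,0],0]
    - [[-0.25,0,0],0]
    - [[-0.4,0,0],0]
    - [[-0.5,0,0],0]
    - [[-0.5,0,0],0]

```text
t: 4.62
tool_pos: [0.5105, 0.1698, 0.1623]
orientation: [[0.004, 0.052, 0.999], [0.001, 0.999, -0.052], [-1.0, 0.001, 0.004]]
contact_force: [0.2, -1.0, -2.2]
opening: 0.129
```

Request:
send_rows:
  targets:
    - [[-0.09,-0.15,0.03],0]
    - [[-0.09,-0.35,0.07],0.03]
    - [[-0.09,-0.55,0.11],0.07]
    - [[-0.09,-0.75,0.16],0.11]
    - [[-0.09,-0.95,0.2],0.15]

```text
t: 5.25
tool_pos: [0.5549, -0.1196, 0.1874]
orientation: [[0.002, 0.208, 0.978], [0.001, 0.978, -0.208], [-1.0, 0.002, 0.002]]
contact_force: [0.6, 0.2, -1.7]
opening: 0.13
```

Request:
send_rows:
  targets:
    - [[0,0,0],0]
    - [[0,0,0],0]
    - [[0,0,0],0]
    - [[0,0,0],0]
    - [[0,0,0],0]

```text
t: 5.88
tool_pos: [0.555, -0.1187, 0.1874]
orientation: [[0.002, 0.207, 0.978], [0.001, 0.978, -0.207], [-1.0, 0.002, 0.002]]
contact_force: [0.8, -0.7, -1.7]
opening: 0.133
```

Run:
```python
from h import *
im,q=shot('wrist','w2.png'); np.savez('w2.npz',**q)
a=im[180:330,220:420]; a=cv2.convertScaleAbs(a,alpha=1.5)
cv2.imwrite('pics/crop2.png',cv2.resize(a,(800,600),interpolation=cv2.INTER_CUBIC)[:,:,::-1])
s=arm.observe(); print(s['tool_pos'],proj(q,[.574,-.123,.097]))
```

```text
[ 0.5550179  -0.11894254  0.18746151] [318.51642067 274.66656117]
```

View pics/crop2.png

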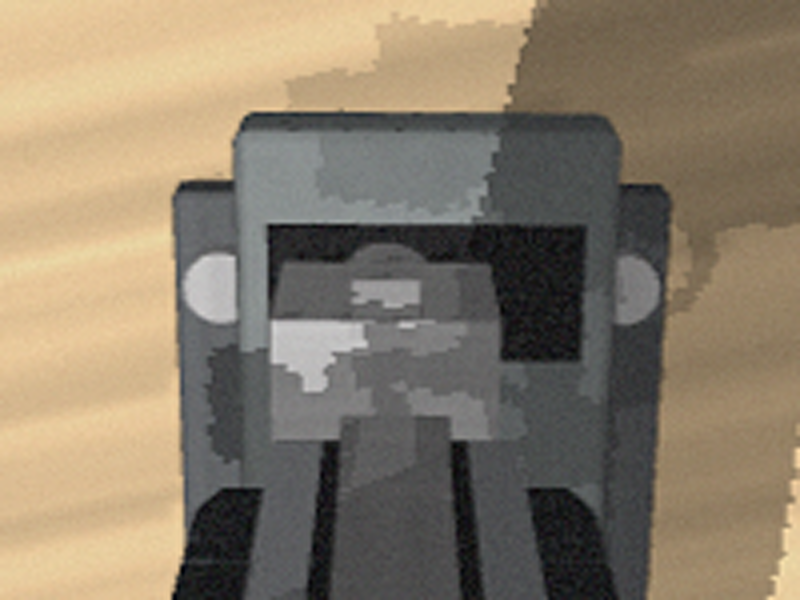

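The post top spans crop (272..500, 319..440), with the hole mouth centred at about x=386. So the post stands towards the -y end of its slot.

Run:
```python
from h import *
q=dict(np.load('w2.npz')); P=lambda x,y,z: plane(q,220+x/4,180+y/4,z)
c=[P(x,y,.097) for x,y in((272,319.5),(500,319.5),(500,440),(272,440))]
print(np.array(c).round(4), np.linalg.norm(c[0]-c[1]),np.linalg.norm(c[1]-c[2]))
e=c[1]-c[0]; print('hd',np.degrees(np.arctan2(-e[0],e[1])))
l,r=P(245,128,.05),P(612,128,.05); e=r-l; print('bar far edge hd',np.degrees(np.arctan2(-e[0],e[1])),np.linalg.norm(e))
l,r=P(267,227,.05),P(586,227,.05); e=r-l;h=np.degrees(np.arctan2(-e[0],e[1])); print('slot',l,r,np.linalg.norm(e),h)
nf=(c[0]+c[1])/2
hole=nf.copy(); hole[2]=.085
hd=np.radians(-11.9); X=np.array([np.cos(hd),np.sin(hd),0]);Y=np.array([-X[1],X[0],0])
print('near face mid top',nf,'post c',np.mean(c,0)); m=(l+r)/2
print('along Y: slotL',l@Y,'slotR',r@Y,'mid',m@Y,'post',nf@Y,'face X',nf@X, 'hole px', P(386,290,.085)@Y)
s=arm.observe(); t=np.asarray(s['tool_pos']); print('tcp X,Y',t@X,t@Y)
# held lug: far(back) top edge seen? lug cols 340..450 row 420
print(P(395,420,.187-.01)@Y)
```

```text
[[ 0.5597 -0.1404  0.097 ]
 [ 0.5674 -0.1039  0.097 ]
 [ 0.5885 -0.1079  0.097 ]
 [ 0.5806 -0.1453  0.097 ]] 0.037271842049957746 0.021451760165837976
hd -11.92614739010501
bar far edge hd -11.92048370574569 0.06943556829869747
slot [ 0.55684289 -0.14436767  0.05      ] [ 0.56956053 -0.08413982  0.05      ] 0.061555927667154495 -11.923357187003502
near face mid top [ 0.56355502 -0.12214576  0.097     ] post c [ 0.57404412 -0.12437271  0.097     ]
along Y: slotL -0.0264417304948416 slotR 0.035114192057430056 mid 0.004336230781294217 post -0.0033133204429058797 face X 0.5766306178161502 hole px -0.003356189230360511
tcp X,Y 0.5676164527211409 -0.0019393294273975534
-0.0020156216059746676
```

Request:
send_rows:
  targets:
    - [[0,0,-0.14],0]
    - [[0,-0.005,-0.276],0]
    - [[0,-0.005,-0.276],0]
    - [[0.1,-0.005,-0.276],0]
    - [[0.2,-0.005,-0.276],0]

```text
t: 6.55
tool_pos: [0.4755, -0.1031, 0.1272]
orientation: [[0.005, 0.206, 0.978], [0.001, 0.978, -0.206], [-1.0, 0.002, 0.005]]
contact_force: [-0.1, 0.6, -2.0]
opening: 0.131
```

Request:
send_rows:
  targets:
    - [[0.09,0,0],0]
    - [[0.17,0,0],0]
    - [[0.17,0,0],0]
    - [[0.17,0,0],0]
    - [[0.17,0,0],0]

```text
t: 7.18
tool_pos: [0.4768, -0.1032, 0.0773]
orientation: [[0.007, 0.206, 0.978], [0.001, 0.978, -0.206], [-1.0, 0.003, 0.007]]
contact_force: [-0.1, -0.3, -2.3]
opening: 0.132
```

```bash
cat >> h.py <<'E'
hd=np.radians(-11.92); X=np.array([np.cos(hd),np.sin(hd),0]);Y=np.array([-X[1],X[0],0])
def st():
    s=arm.observe(); t=np.asarray(s['tool_pos']); o=np.asarray(s['orientation']); f=np.asarray(s['contact_force'])
    print('t',s['t'],'XYZ mm',(1e3*np.array([t@X,t@Y,t[2]])).round(1),'hd',np.degrees(np.arctan2(o[1,2],o[0,2])).round(2),'F',np.array([f@X,f@Y,f[2]]).round(1),'op',s['opening'])
E
python3 - <<'E'
from h import *
st()
a,c=shot('side'); p=proj(c,[.55,-.12,.09]).astype(int); x,y=p; a=a[y-60:y+60,x-80:x+80]
cv2.imwrite('pics/ins0.png',cv2.resize(a,(800,600),interpolation=cv2.INTER_CUBIC)[:,:,::-1])
E
```

```text
t 7.175 XYZ mm [487.8  -2.5  77.3] hd -11.91 F [-0.  -0.4 -2.3] op 0.1324238921338989
```

View pics/ins0.png

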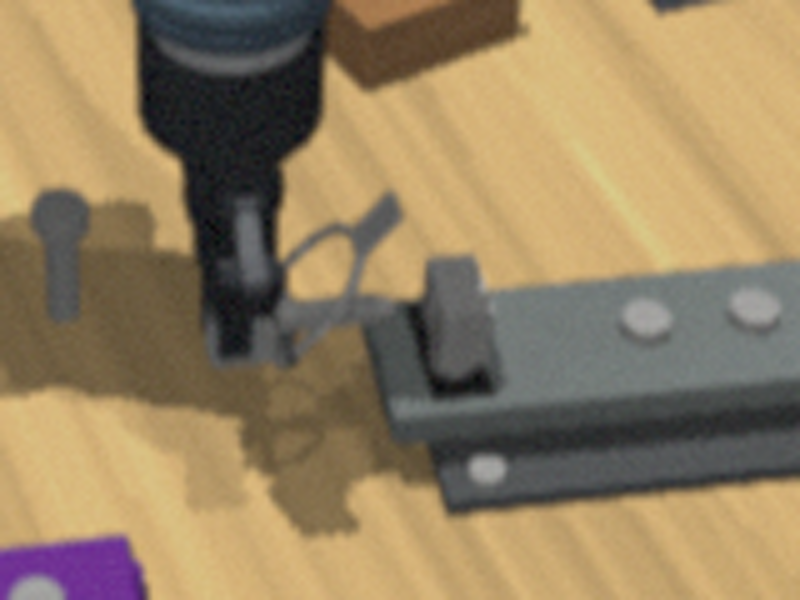

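Request:
send_rows:
  targets:
    - [[0.013,-0.003,0],0]
    - [[0.013,-0.003,0.01],0]
    - [[0.013,-0.003,0.02],0]
    - [[0.013,-0.003,0.03],0]
    - [[0.013,-0.003,0.03],0]

```text
t: 7.85
tool_pos: [0.4856, -0.1059, 0.0734]
orientation: [[0.007, 0.206, 0.978], [0.001, 0.978, -0.206], [-1.0, 0.003, 0.007]]
contact_force: [-0.5, 0.2, -1.4]
opening: 0.13
```

```bash
python3 -c "
from h import *
st()"
```

```text
t 7.85 XYZ mm [497.   -3.3  73.4] hd -11.91 F [-0.5  0.1 -1.4] op 0.13048105793541218
```

Request:
send_rows:
  targets:
    - [[-0.003,0,0.01],0]
    - [[-0.003,0,0.02],0]
    - [[-0.003,0,0.03],0]
    - [[-0.003,0,0.036],0]
    - [[-0.003,0,0.036],0]

```text
t: 8.48
tool_pos: [0.4963, -0.1082, 0.0743]
orientation: [[0.008, 0.206, 0.978], [0.001, 0.978, -0.206], [-1.0, 0.002, 0.007]]
contact_force: [-0.5, 0.3, -2.2]
opening: 0.134
```

```bash
python3 -c "
from h import *
st()"
```

```text
t 8.475 XYZ mm [508.   -3.3  74.3] hd -11.91 F [-0.5  0.2 -2.2] op 0.13359373144713255
```

Request:
send_rows:
  targets:
    - [[0,0,0.006],0]
    - [[0,0,0.012],0]
    - [[0,0,0.018],0]
    - [[0,0,0.018],0]
    - [[0,0,0.018],0]

```text
t: 9.1
tool_pos: [0.5015, -0.1093, 0.0743]
orientation: [[0.007, 0.206, 0.978], [0.001, 0.978, -0.206], [-1.0, 0.002, 0.007]]
contact_force: [0.6, 0.2, -2.7]
opening: 0.134
```

```bash
python3 -c "
from h import *
st()"
```

```text
t 9.1 XYZ mm [513.3  -3.4  74.3] hd -11.91 F [ 0.5  0.3 -2.7] op 0.1337138158474972
```

Request:
send_rows:
  targets:
    - [[0,0,0.01],0]
    - [[0,0,0.02],0]
    - [[0,0,0.03],0]
    - [[0,0,0.035],0]
    - [[0,0,0.035],0]

```text
t: 9.72
tool_pos: [0.5119, -0.1115, 0.0744]
orientation: [[0.007, 0.206, 0.978], [0.001, 0.978, -0.206], [-1.0, 0.002, 0.007]]
contact_force: [0.0, -0.4, -2.1]
opening: 0.134
```

```bash
python3 -c "
from h import *
st()"
```

```text
t 9.725 XYZ mm [523.9  -3.4  74.4] hd -11.91 F [ 0.1 -0.4 -2.1] op 0.13367346174744119
```

Request:
send_rows:
  targets:
    - [[0,0,0.015],0]
    - [[0,0,0.03],0]
    - [[0,0,0.045],0]
    - [[0,0,0.06],0]
    - [[0,0,0.06],0]

```text
t: 10.35
tool_pos: [0.53, -0.1153, 0.0745]
orientation: [[0.008, 0.206, 0.978], [0.001, 0.978, -0.206], [-1.0, 0.002, 0.007]]
contact_force: [-0.0, -0.1, -1.8]
opening: 0.133
```

```bash
python3 -c "
from h import *
st()"
```

```text
t 10.35 XYZ mm [542.3  -3.4  74.5] hd -11.91 F [-0.  -0.1 -1.8] op 0.1333819554720328
```

Request:
send_rows:
  targets:
    - [[0,0,0.008],0]
    - [[0,0,0.014],0]
    - [[0,0,0.018],0]
    - [[0,0,0.022],0]
    - [[0,0,0.022],0]

```text
t: 10.98
tool_pos: [0.5365, -0.1167, 0.0746]
orientation: [[0.008, 0.206, 0.978], [0.001, 0.978, -0.206], [-1.0, 0.002, 0.007]]
contact_force: [0.7, -0.3, -2.2]
opening: 0.133
```

Request:
send_rows:
  targets:
    - [[0,0,0.003],0]
    - [[0,0,0.006],0]
    - [[0,0,0.006],0]
    - [[0,0,0.006],0]
    - [[0,0,0.006],0]

```text
t: 11.6
tool_pos: [0.5379, -0.117, 0.0745]
orientation: [[0.007, 0.206, 0.978], [0.001, 0.978, -0.206], [-1.0, 0.002, 0.007]]
contact_force: [-2.2, 0.1, -2.1]
opening: 0.137
```

```bash
python3 -c "
from h import *
st()"
```

```text
t 11.6 XYZ mm [550.5  -3.4  74.5] hd -11.91 F [-2.2 -0.4 -2.1] op 0.13694584076345556
```

Request:
send_rows:
  targets:
    - [[0,0,0.002],0]
    - [[0,0,0.004],0]
    - [[0,0,0.004],0]
    - [[0,0,0.004],0]
    - [[0,0,0.004],0]

```text
t: 12.22
tool_pos: [0.538, -0.117, 0.0742]
orientation: [[0.005, 0.206, 0.978], [0.002, 0.978, -0.206], [-1.0, 0.003, 0.005]]
contact_force: [-4.4, 1.2, 0.2]
opening: 0.128
```

```bash
python3 -c "
from h import *
st()"
```

```text
t 12.225 XYZ mm [550.5  -3.3  74.2] hd -11.91 F [-4.6  0.3  0.2] op 0.12797243913892148
```

Contact reached and motion stopped, at about 4.5 N and 0.4 mm from the measured face. I release, rise and look.

Request:
send_rows:
  targets:
    - [[0,0,0],0]
    - [[0,0,0],0]
    - [[0,0,0],0]
    - [[0,0,0],0]
    - [[0,0,0],0]
  claw: -0.2

```text
t: 12.85
tool_pos: [0.5381, -0.117, 0.0743]
orientation: [[0.005, 0.206, 0.978], [0.001, 0.978, -0.206], [-1.0, 0.003, 0.005]]
contact_force: [0.4, 0.9, -0.4]
opening: 0.394
```

Request:
send_rows:
  targets:
    - [[-0.05,0,0],0]
    - [[-0.15,0,0],0]
    - [[-0.28,0,0],0]
    - [[-0.4,0,0],0]
    - [[-0.4,0,0],0]

```text
t: 13.48
tool_pos: [0.5396, -0.1178, 0.198]
orientation: [[0.012, 0.207, 0.978], [0.001, 0.978, -0.207], [-1.0, 0.003, 0.011]]
contact_force: [-0.4, -0.0, -1.2]
opening: 0.4
```

Run:
```python
from h import *
st()
im,q=shot('wrist','w3.png'); np.savez('w3.npz',**q)
a,c=shot('side','s3.png'); p=proj(c,[.56,-.12,.09]).astype(int); x,y=p; a=a[y-60:y+60,x-60:x+60]
a=cv2.resize(a,(480,480),interpolation=cv2.INTER_CUBIC); b=im[240:480,240:400]; b=cv2.resize(b,(320,480),interpolation=cv2.INTER_CUBIC)
print(p)
cv2.imwrite('pics/v3.png',np.hstack([a,b])[:,:,::-1])
```

```text
t 13.475 XYZ mm [552.3  -3.8 198. ] hd -11.93 F [-0.4 -0.1 -1.2] op 0.3998290527795251
[378 263]
```

View pics/v3.png

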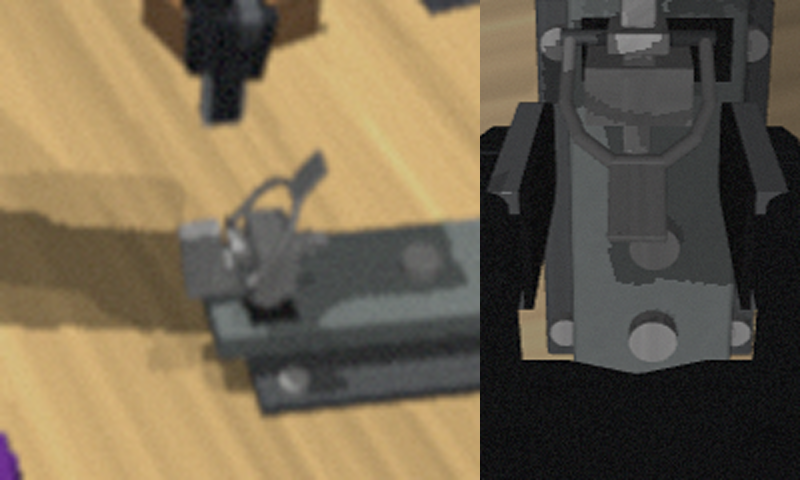

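The pin is home, with its ring raised and straddling the post. Tongue root and end are at wrist px (318,321) and (318,360). Now the ring angle and the press path.

Run:
```python
from h import *
q=dict(np.load('w3.npz'))
for r in np.arange(.4,1.1,.1):
    H=X*.5723+Y*-.0034+np.array([0,0,.085])
    e=[H+R*(np.cos(r)*X+np.sin(r)*np.array([0,0,1.])) for R in(.076,.05,0)]
    print(round(r,1),[proj(q,p).round(1).tolist() for p in e],(1e3*np.array([e[0]@X,e[0][2]])).round(0))
```

```text
0.4 [[319.3, 370.6], [319.2, 332.8], [319.2, 262.0]] [642. 115.]
0.5 [[319.3, 372.8], [319.3, 333.5], [319.2, 262.0]] [639. 121.]
0.6 [[319.4, 374.0], [319.3, 333.5], [319.2, 262.0]] [635. 128.]
0.7 [[319.4, 373.9], [319.3, 332.7], [319.2, 262.0]] [630. 134.]
0.8 [[319.5, 372.5], [319.4, 331.1], [319.2, 262.0]] [625. 140.]
0.9 [[319.5, 369.8], [319.4, 328.7], [319.2, 262.0]] [620. 145.]
1.0 [[319.6, 365.6], [319.4, 325.4], [319.2, 262.0]] [613. 149.]
```

Request:
send_rows:
  targets:
    - [[0,0,0.1],0]
    - [[0,0,0.2],0]
    - [[0,0.001,0.27],0]
    - [[0,0.001,0.27],0]
    - [[0,0.001,0.27],0]
  claw: -1

```text
t: 14.2
tool_pos: [0.6155, -0.1334, 0.1943]
orientation: [[0.004, 0.207, 0.978], [0.002, 0.978, -0.207], [-1.0, 0.003, 0.003]]
contact_force: [0.1, -0.0, 0.5]
opening: -0.002
```

```bash
python3 -c "
from h import *
st()"
```

```text
t 14.2 XYZ mm [629.8  -3.4 194.3] hd -11.92 F [ 0.1 -0.   0.5] op -0.0016884051407485973
```

The ring sits at about 1.0 rad, tongue end near X 613, z 149. I come back a little and lower along its arc.

Request:
send_rows:
  targets:
    - [[0,0,-0.06],0]
    - [[0.06,0,-0.06],0]
    - [[0.12,0,-0.06],0]
    - [[0.12,0,-0.06],0]
    - [[0.12,0,-0.06],0]

```text
t: 14.82
tool_pos: [0.5982, -0.1298, 0.1581]
orientation: [[0.004, 0.207, 0.978], [0.002, 0.978, -0.207], [-1.0, 0.002, 0.003]]
contact_force: [-0.2, 0.1, 0.8]
opening: 0.0
```

Run:
```python
from h import *
st()
a,c=shot('side'); p=proj(c,[.58,-.12,.11]).astype(int); x,y=p; a=a[y-50:y+50,x-60:x+60]
cv2.imwrite('pics/v4.png',cv2.resize(a,(720,600),interpolation=cv2.INTER_CUBIC)[:,:,::-1])
```

```text
t 14.825 XYZ mm [612.1  -3.4 158.1] hd -11.93 F [-0.2  0.   0.8] op 0.000356887886557039
```

View pics/v4.png

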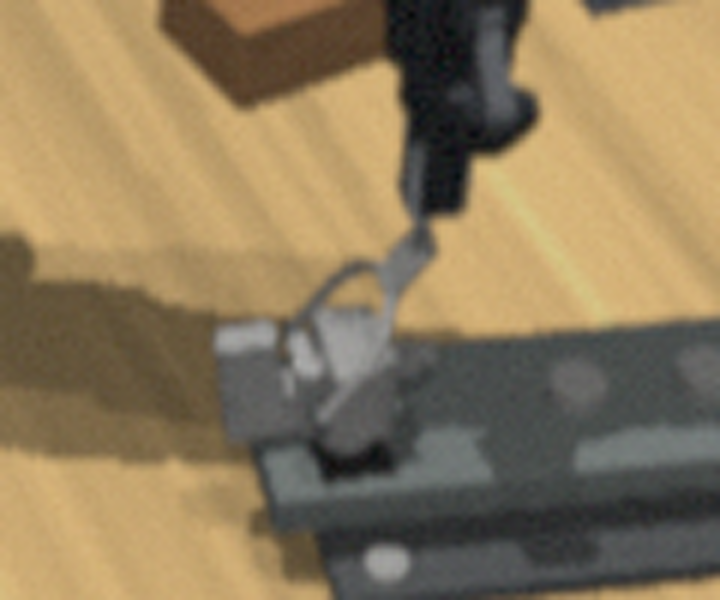

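The fingertip is right above the tongue's end. I press down along the arc.

Request:
send_rows:
  targets:
    - [[0.033,0,0.005],0]
    - [[0.053,0,0.017],0]
    - [[0.077,0,0.033],0]
    - [[0.1,0,0.05],0]
    - [[0.1,0,0.05],0]

```text
t: 15.5
tool_pos: [0.6125, -0.1326, 0.1273]
orientation: [[0.002, 0.207, 0.978], [0.002, 0.978, -0.207], [-1.0, 0.002, 0.001]]
contact_force: [0.4, -0.5, -0.2]
opening: -0.003
```

Request:
send_rows:
  targets:
    - [[0.02,0,0.012],0]
    - [[0.04,0,0.022],0]
    - [[0.06,0,0.032],0]
    - [[0.083,0,0.043],0]
    - [[0.083,0,0.046],0]

```text
t: 16.12
tool_pos: [0.6258, -0.1354, 0.1017]
orientation: [[0.001, 0.207, 0.978], [0.002, 0.978, -0.207], [-1.0, 0.002, 0.0]]
contact_force: [0.1, 0.9, 0.8]
opening: -0.004
```

Run:
```python
from h import *
st()
im,q=shot('wrist','w5.png')
a,c=shot('side'); p=proj(c,[.59,-.12,.09]).astype(int); x,y=p; a=a[y-50:y+50,x-50:x+50]
a=cv2.resize(a,(480,480),interpolation=cv2.INTER_CUBIC); b=cv2.resize(im[160:400,240:400],(320,480),interpolation=cv2.INTER_CUBIC)
cv2.imwrite('pics/v5.png',np.hstack([a,b])[:,:,::-1])
```

```text
t 16.125 XYZ mm [640.3  -3.2 101.7] hd -11.92 F [-0.1  0.9  0.8] op -0.004496894271134997
```

View pics/v5.png

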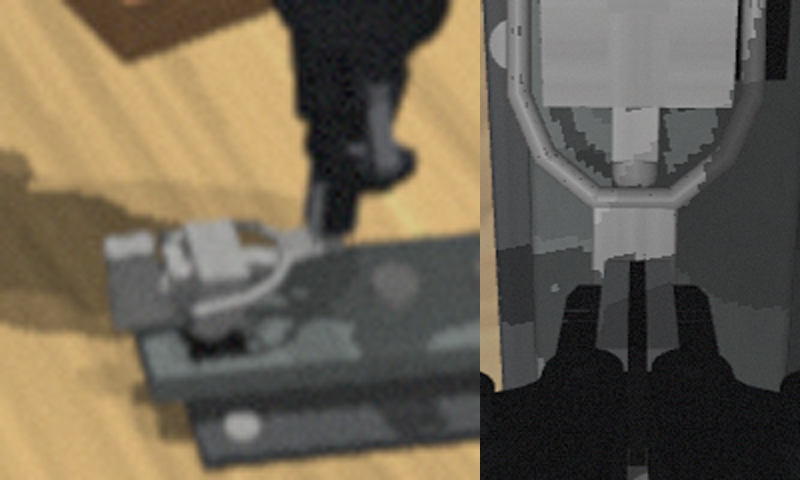

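The fingertip sits on the tongue, and the ring is down to about 0.2 rad with its bar beyond the nose. I keep pressing down gently.

Request:
send_rows:
  targets:
    - [[0.01,0,0.006],0]
    - [[0.02,0,0.006],0]
    - [[0.03,0,0.006],0]
    - [[0.04,0,0.006],0]
    - [[0.05,0,0.006],0]

```text
t: 16.85
tool_pos: [0.6284, -0.1359, 0.0875]
orientation: [[0.003, 0.207, 0.978], [0.002, 0.978, -0.207], [-1.0, 0.002, 0.002]]
contact_force: [0.4, -0.1, 4.7]
opening: -0.002
```

Request:
send_rows:
  targets:
    - [[0.008,0,0],0]
    - [[0.016,0,0],0]
    - [[0.024,0,0],0]
    - [[0.03,0,0],0]
    - [[0.03,0,0],0]

```text
t: 17.48
tool_pos: [0.6276, -0.1357, 0.0779]
orientation: [[0.001, 0.207, 0.978], [0.002, 0.978, -0.207], [-1.0, 0.002, 0.001]]
contact_force: [0.7, -0.1, -0.5]
opening: -0.001
```

Run:
```python
from h import *
st()
```

```text
t 17.475 XYZ mm [642.1  -3.2  77.9] hd -11.92 F [ 0.7  0.  -0.5] op -0.0009890280110200125
```

The force rose to 4.7 N and then dropped to zero while the tip sank on to z 78 mm, so the ring snapped. I lift clear and check.

Request:
send_rows:
  targets:
    - [[-0.1,0,0],0]
    - [[-0.25,0,0],0]
    - [[-0.4,0,0],0]
    - [[-0.4,0,-0.15],0]
    - [[-0.4,0,-0.3],0]

```text
t: 18.1
tool_pos: [0.5378, -0.1171, 0.1977]
orientation: [[0.0, 0.207, 0.978], [0.002, 0.978, -0.207], [-1.0, 0.002, -0.0]]
contact_force: [-0.9, 0.0, -0.2]
opening: 0.004
```

Run:
```python
from h import *
st()
im,q=shot('wrist','w6.png')
a,c=shot('side'); p=proj(c,[.59,-.12,.09]).astype(int); x,y=p; a=a[y-50:y+50,x-50:x+50]
a=cv2.resize(a,(480,480),interpolation=cv2.INTER_CUBIC)
H=X*.5724+Y*-.0033+np.array([0,0,.085]); cu,cv_=proj(q,H+X*.04).astype(int)
x0=max(0,cu-80); y0=min(240,max(0,cv_-120)); b=cv2.resize(im[y0:y0+240,x0:x0+160],(320,480),interpolation=cv2.INTER_CUBIC)
for r in (.1,0,-.1,-.15,-.2):
    e=[H+R*(np.cos(r)*X+np.sin(r)*np.array([0,0,1.])) for R in(.076,.05)]
    print(r,'side',[((proj(c,P)-[x-50,y-50])*4.8).round().tolist() for P in e],'wrist',[((proj(q,P)-[x0,y0])*2+[480,0]).round().tolist() for P in e])
for n,P in(('hinge',H),('nose',H+X*.05),('shoulder',H+X*.004)): print(n,((proj(c,P)-[x-50,y-50])*4.8).round(),((proj(q,P)-[x0,y0])*2+[480,0]).round())
cv2.imwrite('pics/v6.png',np.hstack([a,b])[:,:,::-1])
```

```text
t 18.1 XYZ mm [550.4  -3.5 197.7] hd -11.92 F [-0.9 -0.2 -0.2] op 0.0038791602761932002
0.1 side [[344.0, 242.0], [288.0, 252.0]] wrist [[642.0, 335.0], [642.0, 271.0]]
0 side [[343.0, 254.0], [287.0, 260.0]] wrist [[642.0, 324.0], [642.0, 265.0]]
-0.1 side [[340.0, 266.0], [286.0, 268.0]] wrist [[642.0, 312.0], [642.0, 257.0]]
-0.15 side [[338.0, 272.0], [284.0, 272.0]] wrist [[642.0, 306.0], [642.0, 254.0]]
-0.2 side [[336.0, 278.0], [283.0, 276.0]] wrist [[642.0, 299.0], [642.0, 249.0]]
hinge [179. 271.] [642. 141.]
nose [287. 260.] [642. 265.]
shoulder [188. 270.] [642. 152.]
```

View pics/v6.png

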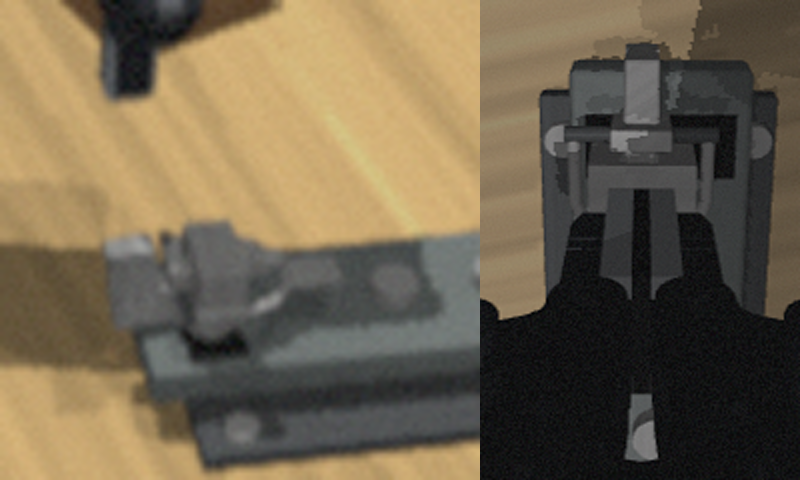

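```bash
python3 -c "
from h import *
st(); print(order.sign_off())"
```

```text
t 18.2 XYZ mm [546.   -3.8 196.6] hd -11.97 F [-0.3  1.4  0.7] op -0.002051810214474428
the job is handed in; nothing more can be done
None
```

The job is handed in: the linch pin is through the post's hole with its shoulder home, and the ring is snapped under the nose. `order.sign_off()` gave no verdict. I signed off at 18.2 s with the gripper shut and clear above the work.

- **Pin:** I gripped it by the lug and found the hole from the post's edges in the wrist camera. It went in with no side force. It stopped at about 4.5 N, 0.4 mm from the face position I had measured.
- **Ring:** I pressed it down along its arc with the shut fingertips. The force rose to 4.7 N, just under the stated 5 to 8 N. It then fell to zero as the tip sank to z = 78 mm, which fits a snap.
- **Last checks:** in the final side picture the tongue lies where a ring angle of about -0.10 to -0.15 rad would put it. In the pictures the shoulder looks flush against the post.
- **Less certain:** the ring angle is read from the pictures and the finger depth, since the joint itself cannot be read. In the wrist pictures the hinge sat about 4 pixels from its predicted place both before and after the press, so I put that down to calibration. I took no separate measurement of the other goods at the end; I touched none of them.

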